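Stagger and hook the washed capsule trays to dry

TASK

Build a staggered drying stack on the fixed aluminium tray: lay the green tray on it lengthwise with its feet in the mouth, let go, then push it along towards the grinder until its feet are hooked fully home under the end lip. Then lay the orange tray on the green one in the same way, let go, and push it along the opposite way, away from the grinder, until it is hooked fully home too, with the green one still home. Do not disturb the grinder, jar or cups.

Things in the scene. Friction and masses are not known exactly. Their poses are not given: they have to be found in the camera images.
- base_tray: Aluminium tray fixed to the worktop on a rubber pad, the bottom of the stack, turned up to 20 degrees. Open tray, 150 mm long (y), 56 mm wide (x), same shape as the loose ones but without feet. Origin on the worktop under its centre; rim 40 mm up. The green tray's centre stands 58 mm above this origin when seated on it, the orange tray's 94 mm when seated on the green.
- base_mouth (a point): Centre of the aluminium tray's mouth, at rim height. Long walls 7 mm thick. A flat lip at each end reaches 16 mm in from the outer end face (4 mm thick, hollow under its inner 10 mm). Mouth between the lips: 118 mm long, 42 mm wide. A tray laid within 20 mm of the middle drops its feet in (4 mm play each side across); one let down 32 mm off would land with its toes on the lip.
- green_mid (a point): Green plastic tray, 0.2 to 0.4 kg: 150 mm long (y), 56 mm wide (x), body 36 mm tall, with walls, end lips and mouth like the aluminium tray's, and two feet 10 mm tall beneath. Same either way round. Point: centre of the body, 18 mm below the rim, 28 mm above the soles. It is the middle tray. Seated, its own rim is 36 mm above the one it rests on.
- green_foot (a point): Green tray, centre between its two L-shaped feet, at sole level. Each foot: a stem 34 mm wide (x), 6 mm tall, outer face 27 mm from the middle along y; under it a 4 mm thick toe, 32 mm wide, reaching out to 37 mm. Slid 32 mm along y either way on the tray below, the toes pass under its end lip (2 mm clearance) and a stem stops on the lip: fully home.
- orange_mid (a point): Orange plastic tray, same as the green one in all sizes, feet and mass range. Point: centre of its body, 28 mm above the soles. It is the top tray; it drops into the green tray's mouth and slides 32 mm either way just as green does on aluminium. Only friction keeps the green tray from being dragged back, so pushing orange much past home pulls green out.
- grinder_mid (a point): Black coffee grinder, body 110 x 100 mm and 130 mm tall with an amber hopper, 208 mm tall in all, standing to the left or right of the aluminium tray. This point is on its axis 100 mm up. Leave alone.
- jar_mid (a point): Glass storage jar with latch lid, 96 mm across, 129 mm tall, on the other side of the aluminium tray. Point on its axis 65 mm up. Leave alone.
- cup1_mid (a point): White ceramic cup without handle, 64 mm across, 55 mm tall, between the loose trays, nearer the robot. Point on its axis 27 mm up. Leave alone.
- cup2_mid (a point): Blue ceramic cup, same size, beyond the aluminium tray. Point on its axis 27 mm up. Leave alone.
Things that resemble listed ones, but are neither listed nor needed, are in the scene too. Of the things like the part that bears orange_mid, leave any that is purple; of the rest the smaller one is meant. Of the things that look like the part that bears grinder_mid, take the one that is farthest from the robot's base at the start.

How it is judged (in metres and radians):
On the way, in this order (a step that is already met when the one before it is completed fails the run):
1. the green tray lies flat on the aluminium tray, feet in the mouth, let go, not yet hooked home (z of green_mid in the frame of base_tray between 0.054 and 0.062 m and x of green_mid in the frame of base_tray between -0.008 and 0.008 m and angle between green_mid's own z axis and vertical below 0.06 rad and angle between the y axis of green_mid and the y axis of base_tray, either way round below 0.16 rad and y of green_mid in the frame of base_tray between -0.025 and 0.025 m and contact force between the fingers and green_tray below 0.1 N), for 0.1 s.
2. the green tray is hooked home towards the grinder (z of green_mid in the frame of base_tray between 0.054 and 0.062 m and x of green_mid in the frame of base_tray between -0.008 and 0.008 m and angle between green_mid's own z axis and vertical below 0.06 rad and angle between the y axis of green_mid and the y axis of base_tray, either way round below 0.16 rad and ((y of grinder_mid in the frame of base_tray above 0 m and y of green_mid in the frame of base_tray between 0.026 and 0.036 m) or (not (y of grinder_mid in the frame of base_tray above 0 m) and y of green_mid in the frame of base_tray between -0.036 and -0.026 m))), for 0.1 s.
3. the orange tray lies flat on the green one, feet in its mouth, let go, not yet hooked home (z of green_mid in the frame of base_tray between 0.054 and 0.062 m and x of green_mid in the frame of base_tray between -0.008 and 0.008 m and angle between each of green_mid, orange_mid's own z axis and vertical below 0.06 rad and angle between the y axis of green_mid and the y axis of base_tray, either way round below 0.16 rad and z of orange_mid in the frame of base_tray between 0.09 and 0.098 m and x of orange_mid in the frame of base_tray between -0.014 and 0.014 m and angle between the y axis of orange_mid and the y axis of base_tray, either way round below 0.25 rad and horizontal distance between orange_mid and green_mid below 0.025 m and contact force between the fingers and orange_tray below 0.1 N), for 0.1 s.
4. the orange tray is hooked home away from the grinder (z of orange_mid in the frame of base_tray between 0.09 and 0.098 m and x of orange_mid in the frame of base_tray between -0.014 and 0.014 m and angle between orange_mid's own z axis and vertical below 0.06 rad and angle between the y axis of orange_mid and the y axis of base_tray, either way round below 0.25 rad and horizontal distance between orange_mid and green_mid between 0.026 and 0.037 m and ((y of grinder_mid in the frame of base_tray above 0 m and y of orange_mid in the frame of base_tray below 0.012 m) or (not (y of grinder_mid in the frame of base_tray above 0 m) and y of orange_mid in the frame of base_tray above -0.012 m))), for 0.1 s.
At the end, for the whole second after the job is handed in: Green tray flat on the aluminium tray (within 4 mm in height) and shifted at least 26 mm (home is 32) towards the grinder; orange tray flat on the green one and shifted at least 26 mm the opposite way; neither touched by the fingers, and both staying so for the second after the end (all of step 2 and all of step 4 and contact force between the fingers and green_tray below 0.1 N and contact force between the fingers and orange_tray below 0.1 N).
It fails at once if the grinder is pushed more than 20 mm or tipped (distance of grinder_mid from where it was at the start of the episode above 0.02 m or angle between grinder_mid's own z axis and vertical above 0.3 rad).
It fails at once if the jar is pushed more than 20 mm or tipped (distance of jar_mid from where it was at the start of the episode above 0.02 m or angle between jar_mid's own z axis and vertical above 0.3 rad).
It fails at once if the white cup is pushed more than 20 mm or tipped (distance of cup1_mid from where it was at the start of the episode above 0.02 m or angle between cup1_mid's own z axis and vertical above 0.3 rad).
It fails at once if the blue cup is pushed more than 20 mm or tipped (distance of cup2_mid from where it was at the start of the episode above 0.02 m or angle between cup2_mid's own z axis and vertical above 0.3 rad).
It also fails if it takes over 72 s, if anything falls off the work surface, if the arm or the gripper's body presses on something with over 40 N, if the wrist force passes 120 N, or if a joint passes its speed limit or range.

ROBOT

A 6-joint arm with a two-finger parallel gripper is mounted at the origin on the work surface. World frame = base frame: x ahead of the robot, y to its left, z up, the work surface at z = 0. Lengths are in mm, angles in degrees, forces in N, time in s.
With the tool pointing down it reaches from about 300 to 850 mm from the base axis. Payload 4.2 kg.
Tool frame: the origin (TCP) lies at the very end of the fingers, on their centre line; the grasp point (between the pads) lies 19 mm behind it (env.grip_depth is the distance from the TCP to the grasp point, in mm); y points along the fingers, z is the direction in which the jaws open and shut, and the axes are right-handed (so a half turn about y gives the same grasp; the last joint's range is limited). The gripper opens to 91 mm and grips with 3 to 60 N. Pads are 32 mm wide; open, the fingers measure 118 mm over their backs; the gripper's body (76 mm by 178 mm) begins 60 mm behind the grasp point.
Start: joints at [-77.75, 18.312, 89.639, -0, 72.044, -1.146], TCP at [133.216, -559.372, 213.976] pointing down, gripper open.
Joint ranges: [-177.97, 177.97], [-48.28, 115.42], [12.27, 149.76], [-77.06, 257.06], [2.81, 150.46], [-146.56, 146.56]. Speed limits (degrees/s): [147.25, 147.25, 180, 180, 180, 180].

INTERFACE

Orientations are given as [roll, pitch, yaw] about the fixed x, y, z axes, in that order (R = Rz(yaw) Ry(pitch) Rx(roll)).
In Python, from workcell import state, imaging, job, env gives the robot as it stands.
- The arm moves only by the shell command python3 -m pendant 'ROWS' [FORCE]. ROWS is JSON, a list of rows, each an object with "delta_pos": the shift along the tool's x, y, z in cm, a list of three; "twist": the turn, a rotation vector about the tool's x, y, z in degrees, a list of three; "grip": the opening in per cent of the stroke, from 0 (shut) to 100 (fully open). In form: [{"delta_pos": [tx, ty, tz], "twist": [wx, wy, wz], "grip": grip}, ...]. A call has exactly 5 rows; each row is the pose to reach, as a shift and turn from the pose commanded when the call began, along the tool's axes at that moment; what a row does not reach only later rows make up. A row lasts 1/10 s, in which the tool goes at most 50 mm and 8.59 degrees, less where a joint would pass 70% of its speed; a pose out of reach is approached as far as the arm can. A call with a gripper value outside its range is refused whole. The fingers move at their own pace and stop on an object; FORCE is the grip in N (left out, the last holds). Time passes only in rows, so rows that repeat a pose let the fingers close, or fill a call up. It gives the time, the measured TCP pose, the force and the opening at its end, in the units of the state.
- state(): the state, without advancing time (a new reading comes with each control period).
- imaging.grab_frame(name): name is "side" or "top"; returns (picture, depth): 420x560x3 uint8, red, green, blue; 420x560 float32, mm along the optical axis (not along the pixel's ray), 0 where there is no reading.
- imaging.camera_info(name): a dict with "fx", "fy", "cx", "cy" (pixels), "R" (3x3) and "t" (3): a world point X has camera coordinates R X + t. Camera axes: x right, y down, z forward; pixel columns grow to the right and rows downward; lengths in mm; the calibration is good to about 2 mm. A picture is of the moment at which its call begins. camera_info takes no time and is no camera call.
- job.job_done(): hands the job in, once; it reports no verdict.
The state is a dict: "time_s": time; "qpos": joint angles; "qvel": joint speeds; "effort": joint torques, N m; "ee_pos": TCP position; "ee_rot": TCP orientation; "force": force on the tool from outside, world axes, zero at the start; "torque": the same for the moment, N m; "gripper_width": finger opening in mm.
Only numpy, scipy, OpenCV 4.12 (cv2) and the standard library are available. Lean on these libraries where they do the work, as an engineer would, in place of code of your own. Each camera call takes 0.05 s, during which the arm holds its last target.

## Working session

There is one attempt and no reset: what is moved stays moved. The work goes in short steps, Python scripts to look and compute and a shell command to move; the robot and the scene stay as the last step left them, time stands still between calls to the robot, and variables do not carry over. Pictures are saved under pics/ and viewed, and the job is handed in when it is done.

```bash
ls; mkdir -p pics; python3 - <<'E'
from workcell import state, imaging, job, env
import cv2, numpy as np
s=state(); print(s)
for n in ("top","side"):
    p,d=imaging.grab_frame(n); cv2.imwrite(f"pics/{n}0.png",p[:,:,::-1]); np.save(f"pics/{n}0.npy",d); np.save(f"pics/{n}0rgb.npy",p)
    print(n,imaging.camera_info(n))
print([a for a in dir(env) if a[0]!='_'])
E
```

```text
pics
{'time_s': 0.0, 'qpos': array([-7.77496870e+01,  1.83505626e+01,  8.97058081e+01, -1.72085393e-03,
        7.20434529e+01, -1.14767579e+00]), 'qvel': array([-0.01770489, -0.02000388,  0.0022324 , -0.04213591,  0.10761703,
       -0.01611847]), 'effort': array([ 2.17987523e-03, -4.12452078e+01, -2.31970918e+01,  7.31058419e-02,
        4.57701471e-02, -1.14854624e-04]), 'ee_pos': array([ 133.10340243, -558.86765395,  213.13514193]), 'ee_rot': array([-9.00998363e+01,  3.63626756e-04, -1.66601480e+02]), 'force': array([0.28992964, 0.42186889, 0.50033471]), 'torque': array([-0.000507  , -0.04410429, -0.01827747]), 'gripper_width': 91.39005574913641}
top {'fx': 488.8874352334642, 'fy': 488.8874352334642, 'cx': 281.15878150848573, 'cy': 209.19957060101123, 'R': array([[ 0.01257418, -0.99981664,  0.01444236],
       [-0.98366273, -0.01496243, -0.17939835],
       [ 0.17958155, -0.01195062, -0.9836705 ]]), 't': array([ -38.18218789,  560.50533742, 1172.91075521])}
side {'fx': 471.6056157941756, 'fy': 471.6056157941756, 'cx': 276.86393942966754, 'cy': 217.71832923120076, 'R': array([[-0.79198332, -0.61013978, -0.02217812],
       [-0.38560837,  0.5280363 , -0.75662662],
       [ 0.47335885, -0.5906836 , -0.65347095]]), 't': array([ 419.61577553,  270.19735273, 1209.92342361])}
['Unreachable', 'grip_depth']
```

View pics/top0.png

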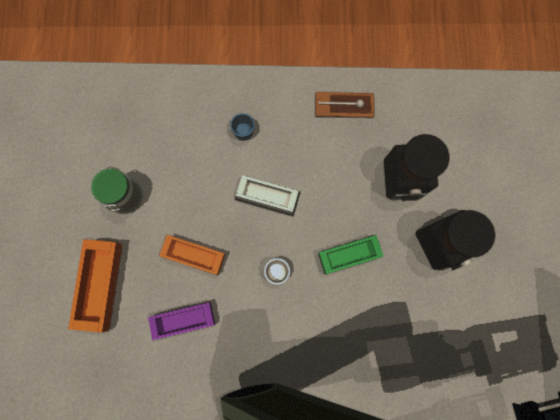

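View pics/side0.png

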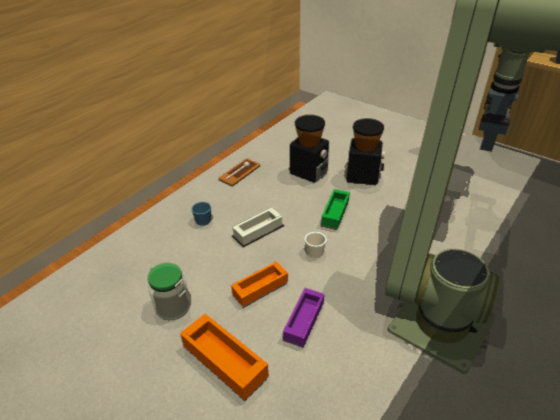

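Top view: the aluminium tray is at (267,195), green at (351,254), the white cup at (277,271) and the blue cup at (242,126). 
- **Orange-like:** small orange (193,254), large orange (95,285) and purple (182,320). The small orange one is meant: it isn't purple and is the smaller of the other two. 
- **Grinders:** (415,170) and (457,240). I'll compare their distances from the base.

```bash
cat > h.py <<'E'
from workcell import state, imaging, job, env
import cv2, numpy as np
def world(n,d):
    c=imaging.camera_info(n); v,u=np.mgrid[0:420,0:560]
    P=np.stack([(u-c['cx'])/c['fx']*d,(v-c['cy'])/c['fy']*d,d],-1)
    W=(P-c['t'])@c['R']; W[d==0]=np.nan
    return W
def rect(P):
    (c,s,a)=cv2.minAreaRect(P[:,:2].astype(np.float32))
    b=cv2.boxPoints((c,s,a)); e=[b[1]-b[0],b[2]-b[1]]; e=max(e,key=np.linalg.norm)
    return np.round(c,1),np.round(s,1),round(float(np.degrees(np.arctan2(e[1],e[0]))%180),1)
def seg(W,box,zlo,zhi):
    x0,x1,y0,y1=box; w=W[y0:y1,x0:x1].reshape(-1,3)
    return w[(w[:,2]>zlo)&(w[:,2]<zhi)]
E
python3 - <<'E'
from h import *
d=np.load('pics/top0.npy'); W=world('top',d)
for n,b,lo,hi in [('base',(230,305,165,225),33,46),('green',(315,390,228,280),38,55),('orange',(155,230,228,280),38,55),('big',(60,125,230,340),35,90),('purple',(145,220,295,345),38,55)]:
    P=seg(W,b,lo,hi); print(n,len(P),rect(P),np.median(P[:,2]), seg(W,b,20,200)[:,2].max())
for n,b in [('g1',(380,452,130,205)),('g2',(415,500,205,275)),('jar',(85,140,160,218)),('cup1',(258,296,252,290)),('cup2',(225,262,108,145))]:
    P=seg(W,b,20,400); P=P[P[:,2]>P[:,2].max()-8]; print(n,P.mean(0).round(1),P.min(0).round(),P.max(0).round())
p=np.load('pics/top0rgb.npy')[:,:,::-1]
a=cv2.resize(p[120:290,310:510],None,fx=3,fy=3,interpolation=2)
cv2.imwrite('pics/cropA.png',a)
cv2.imwrite('pics/cropB.png',cv2.resize(p[160:345,60:310],None,fx=3,fy=3,interpolation=2))
E
```

```text
base 555 (array([604.1,   5.9]), array([150. ,  57.3]), 74.5) 38.98121664442726 47.05426077278779
green 575 (array([ 451.5, -206.4]), array([ 56.1, 151.6]), 107.7) 44.68650418501787 52.39313151937558
orange 587 (array([445.3, 189.1]), array([150.9,  56. ]), 72.6) 45.099306492760554 54.31009163148424
big 1937 (array([367.4, 419.1]), array([ 83.6, 214.8]), 175.6) 63.92238928964749 74.18611645843082
purple 624 (array([284.5, 208.1]), array([ 55.9, 150.5]), 104.1) 45.45938707195085 52.49587804352674
g1 [ 657.8 -351.7  208.3] [ 608. -402.  207.] [ 709. -301.  215.]
g2 [ 485.7 -443.1  207.2] [ 434. -495.  205.] [ 537. -390.  213.]
jar [596.5 375.5 129.5] [548. 333. 127.] [644. 418. 135.]
cup1 [405.9 -22.9  53.9] [376. -52.  51.] [436.  10.  59.]
cup2 [780.6  72.8  55.1] [748.  42.  53.] [811. 104.  61.]
```

```bash
python3 -c "
import cv2;p=cv2.imread('pics/side0.png');cv2.imwrite('pics/cropC.png',cv2.resize(p[110:320,190:400],None,fx=2.8,fy=2.8,interpolation=2))"
```

```text
(no output)
```

View pics/cropA.png

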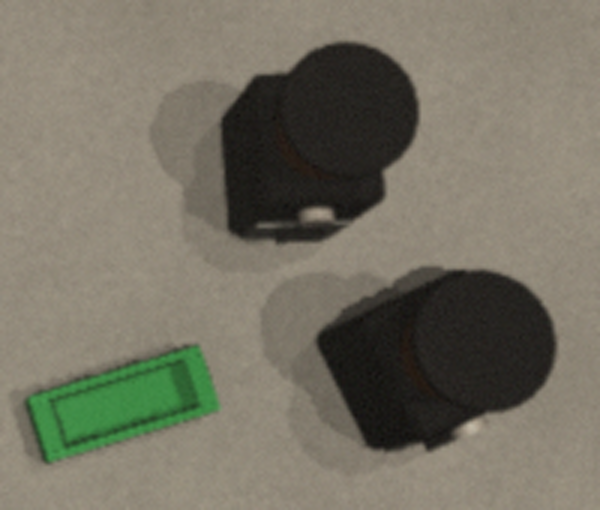

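View pics/cropB.png

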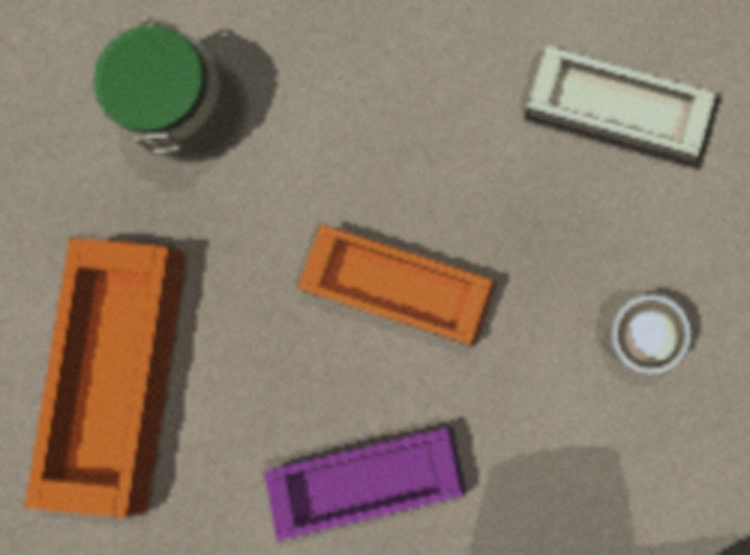

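The crops confirm it. The small orange tray (150.9 x 56 mm) is at (193,254) and the large one measures 215 x 84 mm. The upper grinder at (415,170) is about 746 mm from the base and the other about 657 mm, so the upper one is meant. Both lie on the -y side of the aluminium tray. Next I approach the green tray.

```bash
cat > go.py <<'E'
import sys
from h import *
from scipy.spatial.transform import Rotation as R
# usage: go.py x y z yaw -> remaining shift in tool axes (cm) and twist
x,y,z,yaw=map(float,sys.argv[1:5])
s=state(); r=R.from_euler('xyz',s['ee_rot'],degrees=True)
d=r.inv().apply(np.array([x,y,z])-s['ee_pos'])/10
g=R.from_euler('xyz',[-90,0,yaw],degrees=True)
t=(r.inv()*g).as_rotvec(degrees=True)
print('delta',d.round(2),'twist',t.round(2),'now',s['ee_pos'].round(1),s['ee_rot'].round(1))
E
python3 go.py 451.5 -206.4 230 -72.3
```

```text
delta [-39.14  -1.64 -26.92] twist [ 7.000e-02 -9.431e+01 -7.000e-02] now [ 133.1 -558.9  213.2] [ -90.1   -0.  -166.6]
```

```bash
python3 -m pendant '[{"delta_pos":[-4,-1.6,-2.7],"twist":[0,-8.5,0],"grip":100},{"delta_pos":[-8,-1.6,-5.4],"twist":[0,-17,0],"grip":100},{"delta_pos":[-12,-1.6,-8.1],"twist":[0,-25.5,0],"grip":100},{"delta_pos":[-16,-1.6,-10.8],"twist":[0,-34,0],"grip":100},{"delta_pos":[-20,-1.6,-13.5],"twist":[0,-42.5,0],"grip":100}]' 30; python3 go.py 451.5 -206.4 230 -72.3
```

```text
time_s: 0.6
ee_pos: [297.3, -380.0, 229.7]
ee_rot: [-90.0, 0.0, -123.8]
force: [1.1, -0.5, 0.6]
gripper_width: 91.3
delta [-23.    -0.03   3.16] twist [ 1.000e-02 -5.149e+01 -2.000e-02] now [ 297.3 -380.   229.7] [ -90.     0.  -123.8]
```

```bash
python3 -m pendant '[{"delta_pos":[-4.5,0,0.6],"twist":[0,-8.5,0],"grip":100},{"delta_pos":[-9,0,1.2],"twist":[0,-17,0],"grip":100},{"delta_pos":[-13.5,0,1.8],"twist":[0,-25.5,0],"grip":100},{"delta_pos":[-18,0,2.4],"twist":[0,-34,0],"grip":100},{"delta_pos":[-22,0,3],"twist":[0,-42.5,0],"grip":100}]'; python3 go.py 451.5 -206.4 100 -72.3
```

```text
time_s: 1.1
ee_pos: [445.6, -214.4, 229.7]
ee_rot: [-90.0, 0.0, -81.2]
force: [0.9, -1.2, 0.8]
gripper_width: 91.1
delta [-0.7  12.97  0.71] twist [ 0.02 -8.92 -0.02] now [ 445.6 -214.4  229.7] [-90.    0.  -81.2]
```

```bash
python3 -m pendant '[{"delta_pos":[-0.7,3,0.7],"twist":[0,-5,0],"grip":100},{"delta_pos":[-0.7,7,0.7],"twist":[0,-8.9,0],"grip":100},{"delta_pos":[-0.7,10,0.7],"twist":[0,-8.9,0],"grip":100},{"delta_pos":[-0.7,12,0.7],"twist":[0,-8.9,0],"grip":100},{"delta_pos":[-0.7,13,0.7],"twist":[0,-8.9,0],"grip":100}]'; python3 go.py 451.5 -206.4 20 -72.3; python3 - <<'E'
from h import *
p,d=imaging.grab_frame('top'); cv2.imwrite('pics/t1.png',p[:,:,::-1])
p,d=imaging.grab_frame('side'); cv2.imwrite('pics/s1.png',cv2.resize(p[100:300,230:430,::-1],None,fx=3,fy=3))
E
```

```text
time_s: 1.6
ee_pos: [449.2, -207.7, 97.8]
ee_rot: [-90.2, 0.2, -72.7]
force: [-0.8, 0.1, 0.0]
gripper_width: 91.2
delta [-0.03  7.78  0.28] twist [ 0.18 -0.4  -0.17] now [ 449.2 -207.7   97.8] [-90.2   0.2 -72.7]
```

View pics/s1.png

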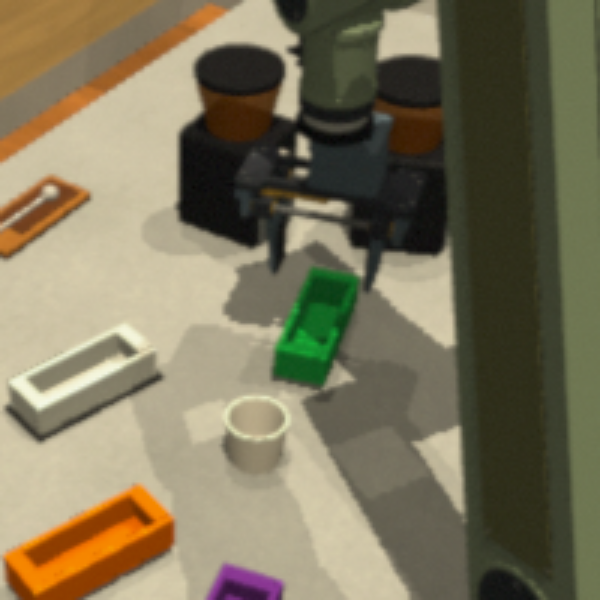

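The fingers are on either side of the green tray, at about (275,265) and (372,285) in the crop. I lower to z=20, then close.

```bash
python3 -m pendant '[{"delta_pos":[0,2,0.2],"twist":[0,0,0],"grip":100},{"delta_pos":[0,4,0.2],"twist":[0,0,0],"grip":100},{"delta_pos":[0,6,0.2],"twist":[0,0,0],"grip":100},{"delta_pos":[0,7.5,0.2],"twist":[0,0,0],"grip":100},{"delta_pos":[0,7.8,0.2],"twist":[0,0,0],"grip":100}]'; python3 go.py 451.5 -206.4 20 -72.3
```

```text
time_s: 2.2
ee_pos: [452.4, -207.9, 21.7]
ee_rot: [-90.0, 0.0, -72.7]
force: [-0.1, -0.1, -0.8]
gripper_width: 91.2
delta [-0.17  0.17 -0.04] twist [ 0.03 -0.42 -0.03] now [ 452.4 -207.9   21.7] [-90.    0.  -72.7]
```

```bash
python3 -m pendant '[{"delta_pos":[0,0,0],"twist":[0,0,0],"grip":50},{"delta_pos":[0,0,0],"twist":[0,0,0],"grip":50},{"delta_pos":[0,0,0],"twist":[0,0,0],"grip":40},{"delta_pos":[0,0,0],"twist":[0,0,0],"grip":40},{"delta_pos":[0,0,0],"twist":[0,0,0],"grip":40}]' 25; python3 go.py 451.5 -206.4 160 -72.3
```

```text
time_s: 2.7
ee_pos: [452.5, -208.0, 22.5]
ee_rot: [-90.0, -0.0, -72.7]
force: [-1.7, -0.6, 6.6]
gripper_width: 55.9
delta [ -0.17 -13.76  -0.05] twist [-0.01 -0.39  0.03] now [ 452.5 -208.    22.5] [-90.   -0.  -72.7]
```

```bash
python3 -m pendant '[{"delta_pos":[0,-2,0],"twist":[0,0,0],"grip":40},{"delta_pos":[0,-5,0],"twist":[0,0,0],"grip":40},{"delta_pos":[0,-8,0],"twist":[0,0,0],"grip":40},{"delta_pos":[0,-11,0],"twist":[0,0,0],"grip":40},{"delta_pos":[0,-13,0],"twist":[0,0,0],"grip":40}]'; python3 go.py 604.1 5.9 150 -105.5
```

```text
time_s: 3.2
ee_pos: [452.7, -207.9, 153.6]
ee_rot: [-89.9, -0.1, -72.7]
force: [0.9, -0.7, -3.8]
gripper_width: 56.1
delta [-15.91   0.36  20.81] twist [-0.08 32.8   0.04] now [ 452.7 -207.9  153.6] [-89.9  -0.1 -72.7]
```

```bash
python3 -m pendant '[{"delta_pos":[-3,0,4],"twist":[0,7,0],"grip":40},{"delta_pos":[-6,0,8],"twist":[0,14,0],"grip":40},{"delta_pos":[-9,0,12],"twist":[0,21,0],"grip":40},{"delta_pos":[-12,0,16],"twist":[0,28,0],"grip":40},{"delta_pos":[-15,0,19.5],"twist":[0,32.8,0],"grip":40}]'; python3 go.py 604.1 5.9 110 -105.5;
```

```text
time_s: 3.7
ee_pos: [594.8, -4.7, 151.2]
ee_rot: [-90.1, -0.0, -105.7]
force: [0.0, -1.0, -2.8]
gripper_width: 56.2
delta [-1.27  4.12  0.62] twist [ 0.05 -0.22  0.02] now [594.8  -4.7 151.2] [ -90.1   -0.  -105.7]
```

```bash
python3 -m pendant '[{"delta_pos":[-0.6,0,0.3],"twist":[0,0,0],"grip":40},{"delta_pos":[-1.1,1,0.5],"twist":[0,-0.2,0],"grip":40},{"delta_pos":[-1.1,2.5,0.5],"twist":[0,-0.2,0],"grip":40},{"delta_pos":[-1.1,3.9,0.5],"twist":[0,-0.2,0],"grip":40},{"delta_pos":[-1.1,3.9,0.5],"twist":[0,-0.2,0],"grip":40}]'; python3 go.py 604.1 5.9 52 -105.5; python3 - <<'E'
from h import *
p,d=imaging.grab_frame('top'); cv2.imwrite('pics/t2.png',cv2.resize(p[140:260,190:360,::-1],None,fx=4,fy=4))
W=world('top',d); h=cv2.cvtColor(p,cv2.COLOR_RGB2HSV)
m=(h[...,0]>45)&(h[...,0]<75)&(h[...,1]>120); m[:150]=0;m[:,:190]=0; m&=np.isfinite(W[...,2])
P=W[m]; print(len(P),np.percentile(P[:,2],[5,50,95])); top=np.percentile(P[:,2],90); P=P[P[:,2]>top-8]; print(rect(P))
p,d=imaging.grab_frame('side'); cv2.imwrite('pics/s2.png',cv2.resize(p[130:280,170:370,::-1],None,fx=4,fy=4))
E
```

```text
time_s: 4.2
ee_pos: [598.8, 1.5, 109.8]
ee_rot: [-90.4, -0.1, -105.3]
force: [-0.7, 0.1, -3.0]
gripper_width: 56.3
delta [-0.58  5.77  0.44] twist [0.4  0.15 0.13] now [598.8   1.5 109.8] [-9.040e+01 -1.000e-01 -1.053e+02]
75 [ 98.21915043 131.3290297  134.89172483]
(array([625.5,  14.8]), array([ 43.9, 109.3]), 98.0)
```

View pics/s2.png

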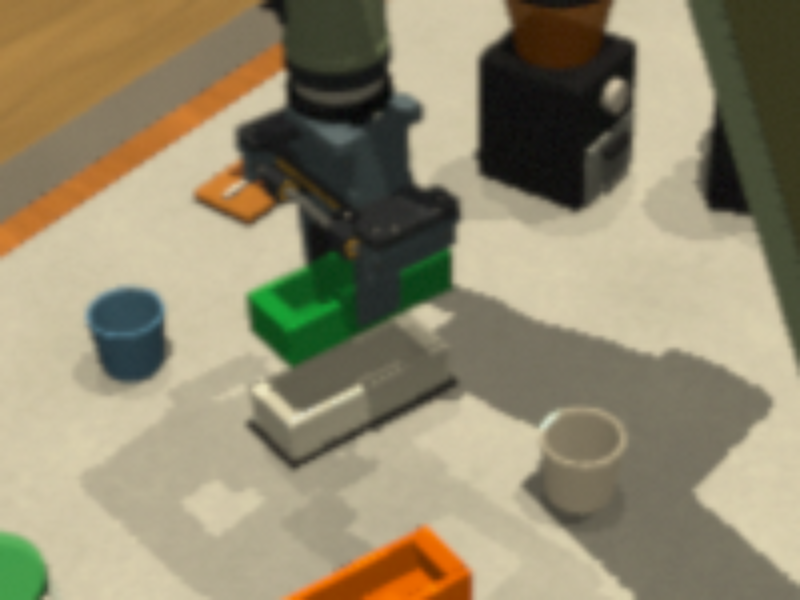

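View pics/t2.png

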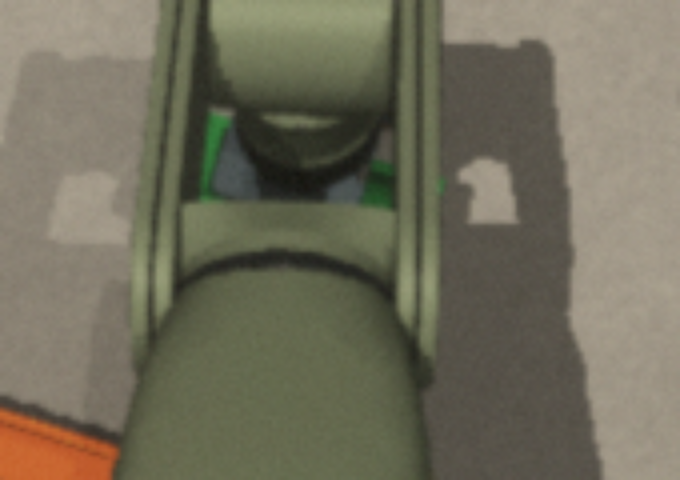

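```bash
python3 go.py 604.1 5.9 75 -105.5
```

```text
delta [-0.49  3.73  0.19] twist [0.1  0.14 0.04] now [601.    1.7 112.3] [ -90.1   -0.  -105.4]
```

```bash
python3 -m pendant '[{"delta_pos":[-0.3,0,0.2],"twist":[0,0,0],"grip":40},{"delta_pos":[-0.5,1.5,0.2],"twist":[0,0.1,0],"grip":40},{"delta_pos":[-0.5,3,0.2],"twist":[0,0.1,0],"grip":40},{"delta_pos":[-0.5,3.7,0.2],"twist":[0,0.1,0],"grip":40},{"delta_pos":[-0.5,3.7,0.2],"twist":[0,0.1,0],"grip":40}]'; python3 - <<'E'
from h import *
d0=np.load('pics/side0.npy'); W0=world('side',d0)
P=seg(W0,(225,292,200,250),33,47);print('base side',rect(P),np.median(P[:,2]))
p,d=imaging.grab_frame('side'); cv2.imwrite('pics/s3.png',cv2.resize(p[130:280,170:370,::-1],None,fx=4,fy=4))
W=world('side',d); h=cv2.cvtColor(p,cv2.COLOR_RGB2HSV)
m=(h[...,0]>45)&(h[...,0]<75)&(h[...,1]>120)&(h[...,2]>40); m[260:]=0;m[:,:200]=0; m&=np.isfinite(W[...,2])
P=W[m]; print(len(P),np.percentile(P[:,2],[2,50,98])); top=np.percentile(P[:,2],98); P=P[P[:,2]>top-10]; print(rect(P))
E
python3 go.py 604.1 5.9 50 -105.5
```

```text
time_s: 4.8
ee_pos: [604.8, 6.8, 75.5]
ee_rot: [-90.1, -0.0, -105.4]
force: [-0.2, -0.5, -4.2]
gripper_width: 55.7
base side (array([601.6,   6.3]), array([151.8,  64. ]), 75.8) 38.84662123084766
633 [ 64.31122015  85.23703937 102.3955737 ]
(array([588.7,  26.3]), array([143. ,  87.2]), 37.8)
delta [ 0.12  2.62 -0.09] twist [-0.01  0.09  0.  ] now [605.3   6.8  76.2] [ -90.    -0.  -105.4]
```

View pics/s3.png

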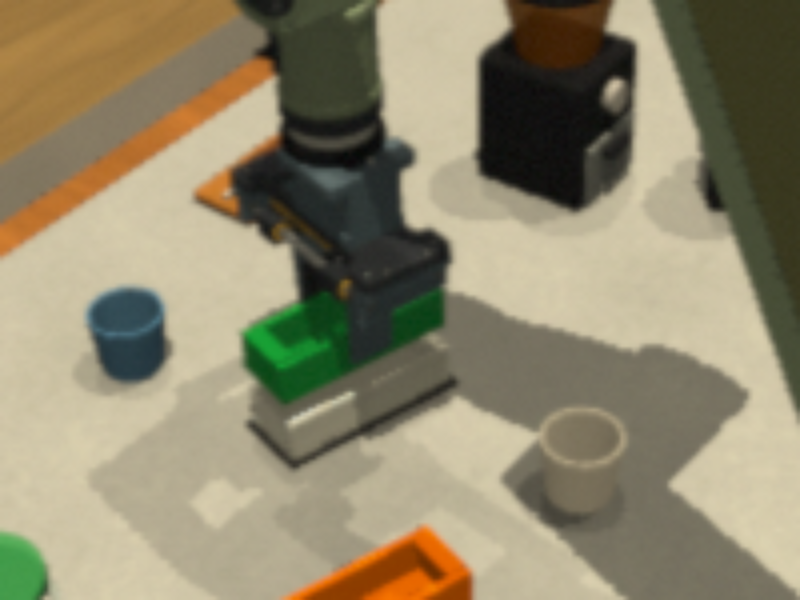

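```bash
python3 -m pendant '[{"delta_pos":[0.1,0.5,0],"twist":[0,0,0],"grip":40},{"delta_pos":[0.1,1,-0.1],"twist":[0,0,0],"grip":40},{"delta_pos":[0.1,1.4,-0.1],"twist":[0,0,0],"grip":40},{"delta_pos":[0.1,1.8,-0.1],"twist":[0,0,0],"grip":40},{"delta_pos":[0.1,2.1,-0.1],"twist":[0,0,0],"grip":40}]'; python3 go.py 604.1 5.9 52.5 -105.5
```

```text
time_s: 5.35
ee_pos: [603.7, 6.2, 54.5]
ee_rot: [-90.0, -0.0, -105.4]
force: [0.1, -0.1, -3.6]
gripper_width: 55.6
delta [0.02 0.2  0.04] twist [0.02 0.09 0.01] now [603.7   6.2  54.5] [ -90.    -0.  -105.4]
```

The tray went 8 mm below rim height with no contact force, so the feet are in the mouth. I set it down and open.

```bash
python3 -m pendant '[{"delta_pos":[0,0.2,0],"twist":[0,0,0],"grip":40},{"delta_pos":[0,0.2,0],"twist":[0,0,0],"grip":70},{"delta_pos":[0,0.2,0],"twist":[0,0,0],"grip":100},{"delta_pos":[0,0.2,0],"twist":[0,0,0],"grip":100},{"delta_pos":[0,0.2,0],"twist":[0,0,0],"grip":100}]'; python3 go.py 604.1 5.9 160 -105.5
```

```text
time_s: 5.85
ee_pos: [604.2, 6.2, 53.4]
ee_rot: [-89.9, 0.0, -105.4]
force: [-0.5, -0.3, -0.6]
gripper_width: 85.0
delta [ 3.000e-02 -1.066e+01  1.000e-02] twist [-0.06  0.1  -0.01] now [604.2   6.2  53.4] [ -89.9    0.  -105.4]
```

```bash
python3 -m pendant '[{"delta_pos":[0,-2,0],"twist":[0,0,0],"grip":100},{"delta_pos":[0,-5,0],"twist":[0,0,0],"grip":100},{"delta_pos":[0,-8,0],"twist":[0,0,0],"grip":100},{"delta_pos":[-3,-10,0],"twist":[0,0,0],"grip":50},{"delta_pos":[-7,-11,0],"twist":[0,0,0],"grip":0}]'; python3 go.py 634.5 115 160 -105.5
```

```text
time_s: 6.35
ee_pos: [623.7, 73.0, 166.0]
ee_rot: [-89.7, 0.1, -105.6]
force: [0.2, -0.3, -0.1]
gripper_width: 78.0
delta [-4.33  0.61 -0.09] twist [-0.26 -0.08 -0.06] now [623.7  73.  166. ] [-8.970e+01  1.000e-01 -1.056e+02]
```

```bash
python3 -m pendant '[{"delta_pos":[-2.5,0,0],"twist":[0,0,0],"grip":0},{"delta_pos":[-4.5,0.5,0],"twist":[0,0,0],"grip":0},{"delta_pos":[-4.5,0.6,0],"twist":[0,0,0],"grip":0},{"delta_pos":[-4.5,0.6,0],"twist":[0,0,0],"grip":0},{"delta_pos":[-4.5,0.6,0],"twist":[0,0,0],"grip":0}]'; python3 go.py 634.8 116.8 52 -105.5;  python3 - <<'E'
from h import *
p,d=imaging.grab_frame('top'); cv2.imwrite('pics/t4.png',cv2.resize(p[140:260,190:360,::-1],None,fx=4,fy=4))
W=world('top',d); h=cv2.cvtColor(p,cv2.COLOR_RGB2HSV)
p,d=imaging.grab_frame('side'); cv2.imwrite('pics/s4.png',cv2.resize(p[130:280,170:370,::-1],None,fx=4,fy=4))
E
```

```text
time_s: 6.85
ee_pos: [634.0, 116.0, 156.4]
ee_rot: [-90.1, -0.1, -105.5]
force: [0.2, -0.0, 1.4]
gripper_width: 37.7
delta [-0.11 10.44  0.07] twist [0.06 0.05 0.07] now [634.  116.  156.4] [-9.010e+01 -1.000e-01 -1.055e+02]
```

View pics/s4.png

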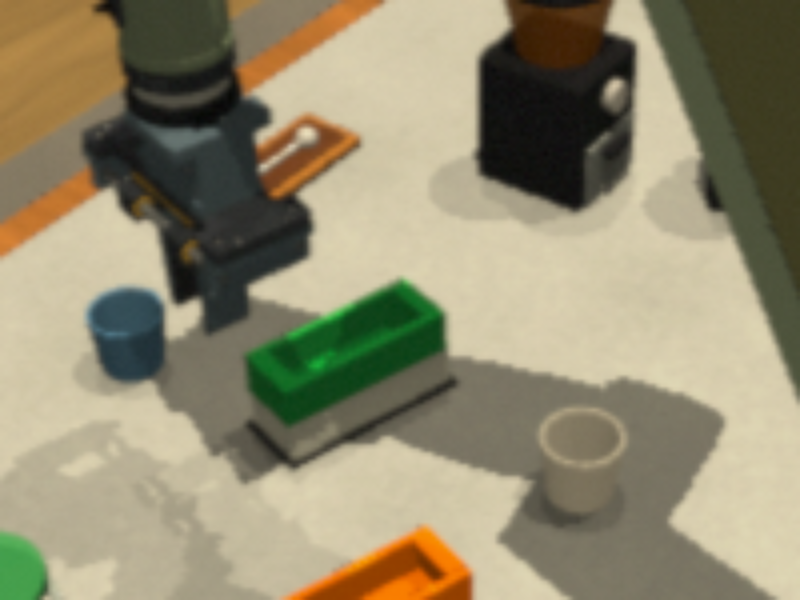

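View pics/t4.png

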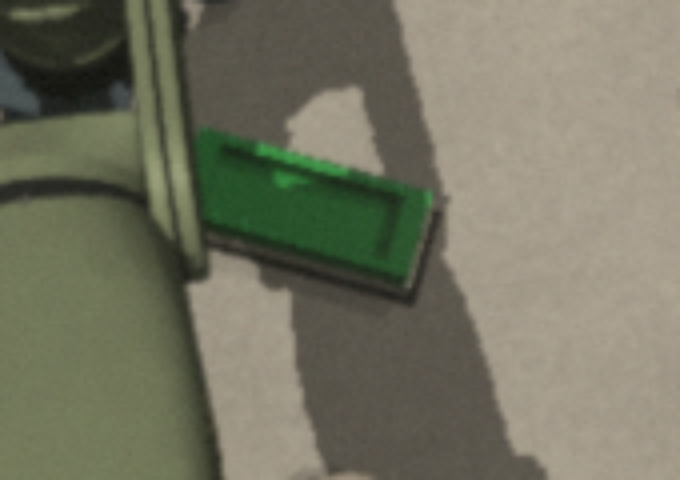

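Green sits flat and square on the aluminium tray: ends are aligned at (250,355) and (445,320) in the side crop. The fingers are beyond its left end. I descend and finish closing.

```bash
python3 -m pendant '[{"delta_pos":[-0.2,3,0],"twist":[0,0,0],"grip":0},{"delta_pos":[-0.2,6,0],"twist":[0,0,0],"grip":0},{"delta_pos":[-0.2,8.5,0],"twist":[0,0,0],"grip":0},{"delta_pos":[-0.2,10.2,0],"twist":[0,0,0],"grip":0},{"delta_pos":[-0.2,10.2,0],"twist":[0,0,0],"grip":0}]'; python3 go.py 628.5 93.6 54 -105.5
```

```text
time_s: 7.45
ee_pos: [632.9, 117.8, 52.3]
ee_rot: [-90.3, -0.2, -105.5]
force: [-1.0, -0.3, -0.0]
gripper_width: 0.7
delta [ 2.45 -0.17  0.22] twist [0.3  0.04 0.16] now [632.9 117.8  52.3] [ -90.3   -0.2 -105.5]
```

```bash
python3 -m pendant '[{"delta_pos":[1,-0.1,0],"twist":[0,0,0],"grip":0},{"delta_pos":[2,-0.1,0],"twist":[0,0,0],"grip":0},{"delta_pos":[3,-0.1,0],"twist":[0,0,0],"grip":0},{"delta_pos":[3.8,-0.1,0],"twist":[0,0,0],"grip":0},{"delta_pos":[4.6,-0.1,0],"twist":[0,0,0],"grip":0}]'; python3 go.py 619.8 62.8 54 -105.5
```

```text
time_s: 7.95
ee_pos: [623.3, 74.2, 57.0]
ee_rot: [-89.9, 0.1, -105.4]
force: [0.8, 2.9, 1.4]
gripper_width: 0.5
delta [ 1.19  0.3  -0.03] twist [-0.12  0.06 -0.08] now [623.3  74.2  57. ] [-8.990e+01  1.000e-01 -1.054e+02]
```

```bash
python3 -m pendant '[{"delta_pos":[0.3,0.2,0],"twist":[0,0,0],"grip":0},{"delta_pos":[0.6,0.2,0],"twist":[0,0,0],"grip":0},{"delta_pos":[0.8,0.2,0],"twist":[0,0,0],"grip":0},{"delta_pos":[0.9,0.2,0],"twist":[0,0,0],"grip":0},{"delta_pos":[0.9,0.2,0],"twist":[0,0,0],"grip":0}]'; python3 go.py 619.8 62.8 54 -105.5;  python3 - <<'E'
from h import *
p,d=imaging.grab_frame('side'); cv2.imwrite('pics/s5.png',cv2.resize(p[130:280,170:370,::-1],None,fx=4,fy=4))
E
```

```text
time_s: 8.45
ee_pos: [620.3, 66.0, 53.8]
ee_rot: [-90.0, -0.0, -105.4]
force: [1.3, 1.5, 1.0]
gripper_width: 0.5
delta [ 0.32 -0.02  0.04] twist [0.   0.11 0.02] now [620.3  66.   53.8] [ -90.    -0.  -105.4]
```

View pics/s5.png

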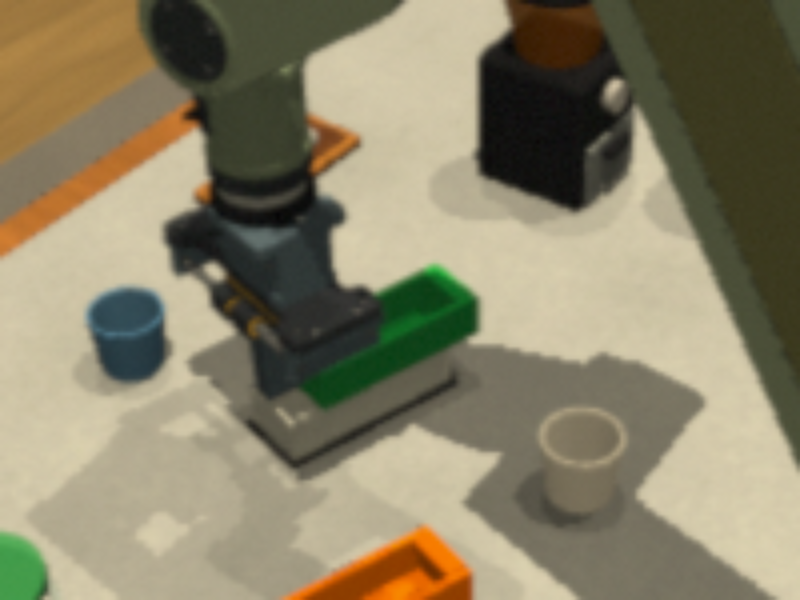

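Green is sliding flat and its lead end is now at (478,300). I push on in small steps until the force rises.

```bash
python3 -m pendant '[{"delta_pos":[0.2,0,0],"twist":[0,0,0],"grip":0},{"delta_pos":[0.3,0,0],"twist":[0,0,0],"grip":0},{"delta_pos":[0.4,0,0],"twist":[0,0,0],"grip":0},{"delta_pos":[0.4,0,0],"twist":[0,0,0],"grip":0},{"delta_pos":[0.4,0,0],"twist":[0,0,0],"grip":0}]'; python3 go.py 619.8 62.8 54 -105.5
```

```text
time_s: 9.0
ee_pos: [619.4, 63.1, 53.9]
ee_rot: [-90.0, 0.1, -105.4]
force: [2.1, 4.8, -0.2]
gripper_width: 0.5
delta [ 0.02 -0.01  0.04] twist [ 0.    0.07 -0.09] now [619.4  63.1  53.9] [-9.000e+01  1.000e-01 -1.054e+02]
```

```bash
python3 -m pendant '[{"delta_pos":[0.1,0,0],"twist":[0,0,0],"grip":0},{"delta_pos":[0.2,0,0],"twist":[0,0,0],"grip":0},{"delta_pos":[0.3,0,0],"twist":[0,0,0],"grip":0},{"delta_pos":[0.3,0,0],"twist":[0,0,0],"grip":0},{"delta_pos":[0.3,0,0],"twist":[0,0,0],"grip":0}]'; python3 go.py 619.8 62.8 54 -105.5
```

```text
time_s: 9.5
ee_pos: [619.7, 62.8, 54.6]
ee_rot: [-89.9, 0.4, -105.5]
force: [2.4, 12.3, 1.2]
gripper_width: 0.4
delta [-0.    0.06  0.01] twist [-0.08 -0.   -0.38] now [619.7  62.8  54.6] [ -89.9    0.4 -105.5]
```

The force rose to 12.5 N with no further advance, so green is against the stop. I back off, rise and check.

```bash
python3 -m pendant '[{"delta_pos":[-1,0,0],"twist":[0,0,0],"grip":0},{"delta_pos":[-2.5,0,0],"twist":[0,0,0],"grip":0},{"delta_pos":[-4,-3,0],"twist":[0,0,0],"grip":30},{"delta_pos":[-6,-7,0],"twist":[0,0,0],"grip":100},{"delta_pos":[-8,-11,-2],"twist":[0,0,0],"grip":100}]'; python3 go.py 445.3 189.1 160 -107.4
```

```text
time_s: 10.0
ee_pos: [621.7, 141.8, 164.2]
ee_rot: [-90.0, -0.1, -105.5]
force: [0.6, 1.0, 0.3]
gripper_width: 21.5
delta [  0.15   0.41 -18.26] twist [-0.01  1.92  0.09] now [621.7 141.8 164.2] [-9.000e+01 -1.000e-01 -1.055e+02]
```

```bash
python3 -m pendant '[{"delta_pos":[0,0,-4],"twist":[0,1,0],"grip":100},{"delta_pos":[0,0,-8],"twist":[0,1.9,0],"grip":100},{"delta_pos":[0,0,-12],"twist":[0,1.9,0],"grip":100},{"delta_pos":[0.1,0.3,-16],"twist":[0,1.9,0],"grip":100},{"delta_pos":[0.1,0.3,-18.2],"twist":[0,1.9,0],"grip":100}]'; python3 go.py 445.3 189.1 20 -107.4;python3 - <<'E'
from h import *
p,d=imaging.grab_frame('top'); cv2.imwrite('pics/t6.png',cv2.resize(p[150:290,150:350,::-1],None,fx=4,fy=4))
W=world('top',d); h=cv2.cvtColor(p,cv2.COLOR_RGB2HSV)
P=seg(W,(230,330,150,240),68,84); print('green',rect(P),len(P),np.median(P[:,2]))
P=seg(W,(230,330,150,240),33,46); print('base',rect(P),len(P))
p,d=imaging.grab_frame('side'); cv2.imwrite('pics/s6.png',cv2.resize(p[170:320,170:370,::-1],None,fx=4,fy=4))
E
```

```text
time_s: 10.5
ee_pos: [441.1, 189.0, 160.3]
ee_rot: [-90.1, -0.2, -107.2]
force: [-0.7, -0.0, 0.3]
gripper_width: 61.5
delta [-0.17 14.03  0.43] twist [0.14 0.17 0.16] now [441.1 189.  160.3] [ -90.1   -0.2 -107.2]
green (array([593.8, -24.4]), array([149.6,  57. ]), 74.5) 606 75.05847747349294
base (array([596.4,  -6.9]), array([179.5,  56.2]), 72.1) 784
```

View pics/t6.png

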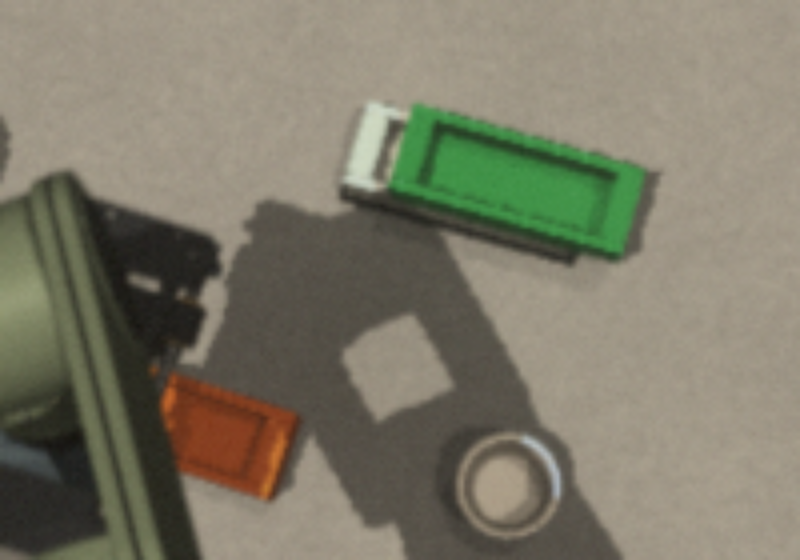

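View pics/s6.png

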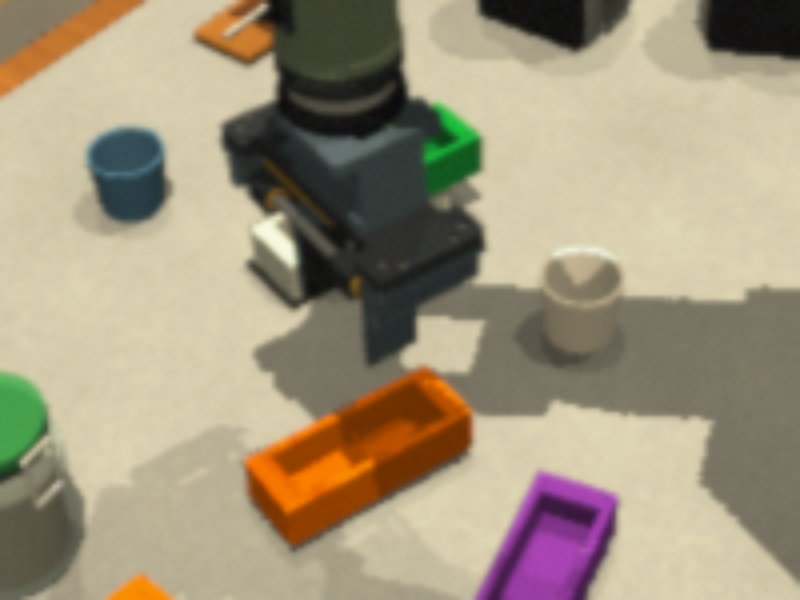

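Green is 32.0 mm from the aluminium tray's centre towards the grinder, at the same 74.5° angle, so it is home. Now the orange tray below the gripper at (360,450) in the side crop. I align and descend with the gripper open.

```bash
python3 -m pendant '[{"delta_pos":[-0.1,0,0.3],"twist":[0,0.1,0],"grip":100},{"delta_pos":[-0.1,2,0.3],"twist":[0,0.1,0],"grip":100},{"delta_pos":[-0.1,5,0.3],"twist":[0,0.1,0],"grip":100},{"delta_pos":[-0.1,7.5,0.3],"twist":[0,0.1,0],"grip":100},{"delta_pos":[-0.1,8,0.3],"twist":[0,0.1,0],"grip":100}]'; python3 go.py 445.3 189.1 20 -107.4
```

```text
time_s: 11.1
ee_pos: [447.8, 188.1, 78.2]
ee_rot: [-90.2, -0.2, -107.5]
force: [-0.2, -0.2, -0.5]
gripper_width: 91.2
delta [-0.04  5.82 -0.24] twist [ 0.21 -0.06  0.21] now [447.8 188.1  78.2] [ -90.2   -0.2 -107.5]
```

```bash
python3 -m pendant '[{"delta_pos":[0,2,-0.1],"twist":[0,0,0],"grip":100},{"delta_pos":[0,4,-0.1],"twist":[0,0,0],"grip":100},{"delta_pos":[0,5.5,-0.1],"twist":[0,0,0],"grip":100},{"delta_pos":[0,5.7,-0.1],"twist":[0,0,0],"grip":100},{"delta_pos":[0,5.7,-0.1],"twist":[0,0,0],"grip":100}]'; python3 go.py 445.3 189.1 20 -107.4
```

```text
time_s: 11.6
ee_pos: [448.2, 189.5, 24.3]
ee_rot: [-90.0, 0.0, -107.4]
force: [0.3, 1.0, 0.3]
gripper_width: 91.0
delta [ 0.13  0.43 -0.27] twist [-0.04 -0.03 -0.02] now [448.2 189.5  24.3] [ -90.     0.  -107.4]
```

```bash
python3 -m pendant '[{"delta_pos":[0,0,0],"twist":[0,0,0],"grip":50},{"delta_pos":[0,0,0],"twist":[0,0,0],"grip":50},{"delta_pos":[0,0,0],"twist":[0,0,0],"grip":40},{"delta_pos":[0,0,0],"twist":[0,0,0],"grip":40},{"delta_pos":[0,0,0],"twist":[0,0,0],"grip":40}]' 25; python3 go.py 445.3 189.1 160 -107.4
```

```text
time_s: 12.1
ee_pos: [446.8, 189.5, 24.2]
ee_rot: [-90.0, 0.0, -107.4]
force: [-0.4, 0.2, 4.2]
gripper_width: 55.9
delta [  0.08 -13.58  -0.13] twist [ 0.01 -0.02 -0.01] now [446.8 189.5  24.2] [ -90.     0.  -107.4]
```

```bash
python3 -m pendant '[{"delta_pos":[0,-2,0],"twist":[0,0,0],"grip":40},{"delta_pos":[0,-5,0],"twist":[0,0,0],"grip":40},{"delta_pos":[0,-9,0],"twist":[0,0,0],"grip":40},{"delta_pos":[0,-13,0],"twist":[0,0,0],"grip":40},{"delta_pos":[0,-15,0],"twist":[0,0,0],"grip":40}]'; python3 go.py 593.8 -24.4 175 -105.5
```

```text
time_s: 12.6
ee_pos: [447.9, 189.8, 176.8]
ee_rot: [-89.8, 0.2, -107.4]
force: [0.5, -0.0, -2.9]
gripper_width: 56.1
delta [16.08  0.21 20.33] twist [-0.2  -1.9  -0.15] now [447.9 189.8 176.8] [ -89.8    0.2 -107.4]
```

```bash
python3 -m pendant '[{"delta_pos":[3,0,3.8],"twist":[0,-1,0],"grip":40},{"delta_pos":[6,0,7.6],"twist":[0,-1.9,0],"grip":40},{"delta_pos":[9,0,11.4],"twist":[0,-1.9,0],"grip":40},{"delta_pos":[12,0,15.2],"twist":[0,-1.9,0],"grip":40},{"delta_pos":[15,0,19],"twist":[0,-1.9,0],"grip":40}]'; python3 go.py 593.8 -24.4 110 -105.5
```

```text
time_s: 13.1
ee_pos: [583.4, -12.2, 173.0]
ee_rot: [-90.1, -0.0, -105.5]
force: [1.5, 0.2, -3.8]
gripper_width: 55.6
delta [0.89 6.3  1.34] twist [ 0.11 -0.01  0.02] now [583.4 -12.2 173. ] [ -90.1   -0.  -105.5]
```

```bash
python3 -m pendant '[{"delta_pos":[0.7,0,1],"twist":[0,0,0],"grip":40},{"delta_pos":[1,1,1.3],"twist":[0,0,0],"grip":40},{"delta_pos":[1,3.5,1.3],"twist":[0,0,0],"grip":40},{"delta_pos":[1,5.5,1.3],"twist":[0,0,0],"grip":40},{"delta_pos":[1,5.5,1.3],"twist":[0,0,0],"grip":40}]'; python3 go.py 593.8 -24.4 110 -105.5; python3 - <<'E'
from h import *
p,d=imaging.grab_frame('side'); cv2.imwrite('pics/s7.png',cv2.resize(p[130:280,170:370,::-1],None,fx=4,fy=4))
E
python3 go.py 593.8 -24.4 91 -105.5
```

```text
time_s: 13.6
ee_pos: [589.1, -22.1, 114.9]
ee_rot: [-90.6, -0.1, -105.4]
force: [-1.0, 0.1, -3.5]
gripper_width: 56.1
delta [0.09 0.48 0.52] twist [0.56 0.07 0.1 ] now [589.1 -22.1 114.9] [-9.060e+01 -1.000e-01 -1.054e+02]
delta [0.12 2.59 0.36] twist [0.32 0.07 0.05] now [590.8 -22.3 116.9] [ -90.3   -0.  -105.4]
```

View pics/s7.png

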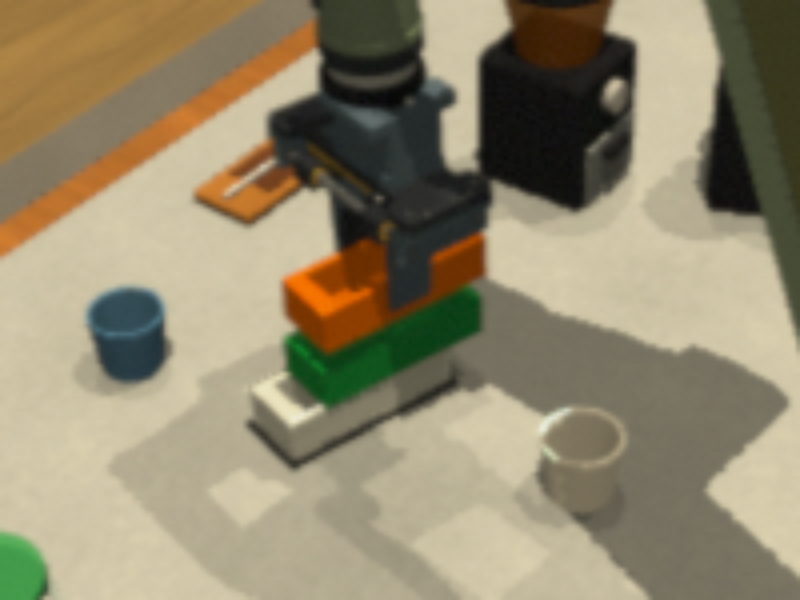

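```bash
python3 -m pendant '[{"delta_pos":[0.1,0,0.1],"twist":[0,0,0],"grip":40},{"delta_pos":[0.1,0.5,0.1],"twist":[0,0,0],"grip":40},{"delta_pos":[0.1,0.9,0.1],"twist":[0,0,0],"grip":40},{"delta_pos":[0.1,1.1,0.1],"twist":[0,0,0],"grip":40},{"delta_pos":[0.1,1.1,0.1],"twist":[0,0,0],"grip":40}]'; python3 go.py 593.8 -24.4 91 -105.5
```

```text
time_s: 14.15
ee_pos: [593.7, -24.9, 107.7]
ee_rot: [-90.0, -0.0, -105.5]
force: [0.6, 0.5, -2.9]
gripper_width: 56.1
delta [-0.05  1.67  0.  ] twist [ 0.03 -0.01  0.01] now [593.7 -24.9 107.7] [ -90.    -0.  -105.5]
```

```bash
python3 -m pendant '[{"delta_pos":[0,0.4,0],"twist":[0,0,0],"grip":40},{"delta_pos":[0,0.8,0],"twist":[0,0,0],"grip":40},{"delta_pos":[0,1.2,0],"twist":[0,0,0],"grip":40},{"delta_pos":[0,1.5,0],"twist":[0,0,0],"grip":40},{"delta_pos":[0,1.5,0],"twist":[0,0,0],"grip":40}]'; python3 go.py 593.8 -24.4 91 -105.5
```

```text
time_s: 14.65
ee_pos: [593.5, -24.9, 92.2]
ee_rot: [-90.1, -0.0, -105.5]
force: [0.4, -0.4, -3.1]
gripper_width: 56.3
delta [-0.05  0.12  0.02] twist [ 0.07 -0.01  0.02] now [593.5 -24.9  92.2] [ -90.1   -0.  -105.5]
```

Orange's feet have dropped into green's mouth (2 mm left to go, no contact force). I set it down and release.

```bash
python3 -m pendant '[{"delta_pos":[0,0.2,0],"twist":[0,0,0],"grip":40},{"delta_pos":[0,0.2,0],"twist":[0,0,0],"grip":70},{"delta_pos":[0,0.2,0],"twist":[0,0,0],"grip":100},{"delta_pos":[0,0.2,0],"twist":[0,0,0],"grip":100},{"delta_pos":[0,0.2,0],"twist":[0,0,0],"grip":100}]'; python3 go.py 593.8 -24.4 200 -105.5
```

```text
time_s: 15.15
ee_pos: [594.3, -24.9, 91.5]
ee_rot: [-89.9, 0.0, -105.5]
force: [-0.4, -0.3, -0.3]
gripper_width: 85.2
delta [ -0.04 -10.85  -0.05] twist [-0.06 -0.   -0.01] now [594.3 -24.9  91.5] [ -89.9    0.  -105.5]
```

```bash
python3 -m pendant '[{"delta_pos":[0,-2,0],"twist":[0,0,0],"grip":100},{"delta_pos":[0,-5,0],"twist":[0,0,0],"grip":100},{"delta_pos":[0,-8,0],"twist":[0,0,0],"grip":100},{"delta_pos":[3,-10,0],"twist":[0,0,0],"grip":50},{"delta_pos":[7,-11,0],"twist":[0,0,0],"grip":0}]'; python3 go.py 562.5 -137.4 200 -105.5
```

```text
time_s: 15.65
ee_pos: [576.6, -92.0, 203.6]
ee_rot: [-89.7, 0.0, -105.3]
force: [1.0, -0.4, 0.2]
gripper_width: 77.8
delta [ 4.75  0.36 -0.16] twist [-0.28  0.17 -0.04] now [576.6 -92.  203.6] [ -89.7    0.  -105.3]
```

```bash
python3 -m pendant '[{"delta_pos":[2.5,0,0],"twist":[0,0,0],"grip":0},{"delta_pos":[4.6,0.3,0],"twist":[0,0.2,0],"grip":0},{"delta_pos":[4.6,0.3,0],"twist":[0,0.2,0],"grip":0},{"delta_pos":[4.6,0.3,0],"twist":[0,0.2,0],"grip":0},{"delta_pos":[4.6,0.3,0],"twist":[0,0.2,0],"grip":0}]'; python3 go.py 562.5 -137.4 93 -105.5;  python3 - <<'E'
from h import *
p,d=imaging.grab_frame('top'); cv2.imwrite('pics/t8.png',cv2.resize(p[140:280,190:390,::-1],None,fx=4,fy=4))
p,d=imaging.grab_frame('side'); cv2.imwrite('pics/s8.png',cv2.resize(p[130:280,190:390,::-1],None,fx=4,fy=4))
E
```

```text
time_s: 16.15
ee_pos: [563.2, -135.8, 198.0]
ee_rot: [-90.0, 0.0, -105.7]
force: [-0.6, 0.6, -0.2]
gripper_width: 38.2
delta [ 0.18 10.5  -0.03] twist [-0.01 -0.16 -0.02] now [ 563.2 -135.8  198. ] [ -90.     0.  -105.7]
```

View pics/s8.png

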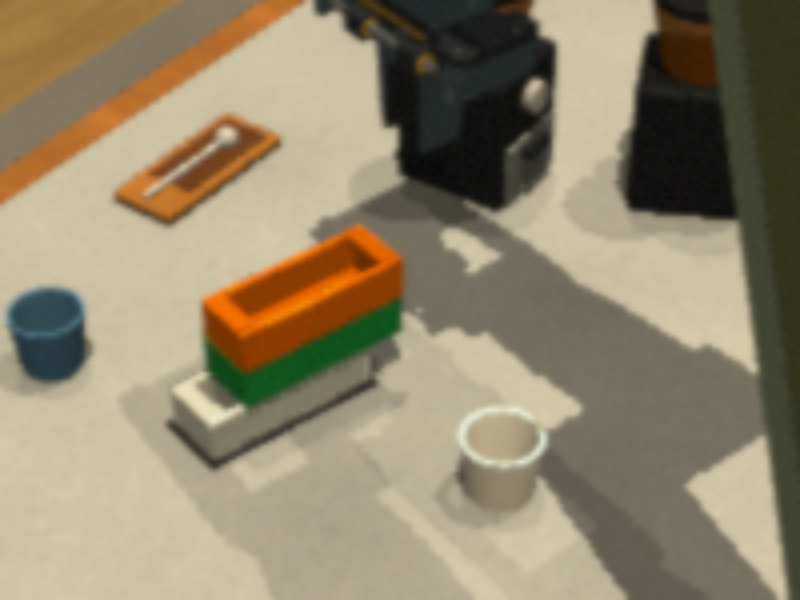

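View pics/t8.png

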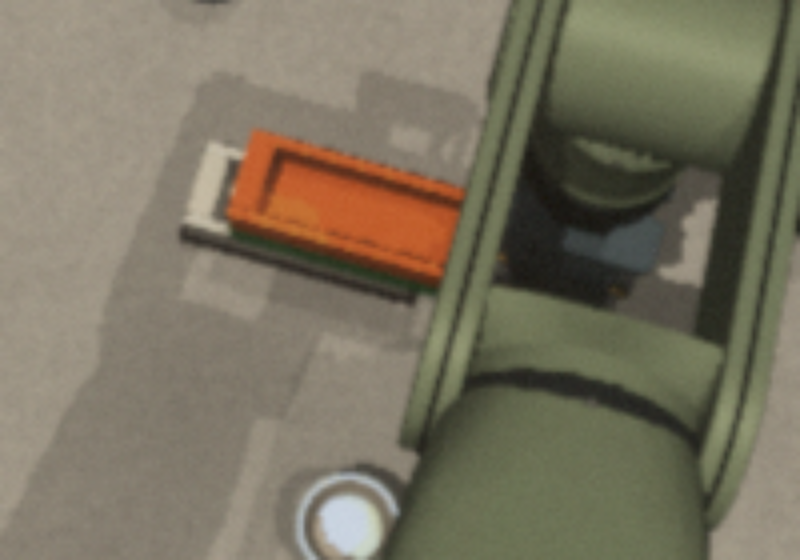

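Orange sits flat and flush on green: left edges are at (205,300) and (210,345) in the side crop. The tool is past its right end, clear of the grinder. I descend to z=91.

```bash
python3 -m pendant '[{"delta_pos":[0.1,3,0],"twist":[0,0,0],"grip":0},{"delta_pos":[0.1,6,0],"twist":[0,0,0],"grip":0},{"delta_pos":[0.1,9,0],"twist":[0,0,0],"grip":0},{"delta_pos":[0.1,10.5,0],"twist":[0,0,0],"grip":0},{"delta_pos":[0.1,10.6,0],"twist":[0,0,0],"grip":0}]'; python3 go.py 577.9 -82 91 -105.5
```

```text
time_s: 16.75
ee_pos: [561.2, -136.4, 89.6]
ee_rot: [-90.3, -0.0, -105.6]
force: [-0.8, 0.6, 0.0]
gripper_width: 0.7
delta [-5.69 -0.14  0.14] twist [ 0.29 -0.14  0.  ] now [ 561.2 -136.4   89.6] [ -90.3   -0.  -105.6]
```

```bash
python3 -m pendant '[{"delta_pos":[-1.2,-0.1,0],"twist":[0,0,0],"grip":0},{"delta_pos":[-2.2,-0.1,0],"twist":[0,0,0],"grip":0},{"delta_pos":[-3.2,-0.1,0],"twist":[0,0,0],"grip":0},{"delta_pos":[-4.1,-0.1,0],"twist":[0,0,0],"grip":0},{"delta_pos":[-4.9,-0.1,0],"twist":[0,0,0],"grip":0}]'; python3 go.py 579.8 -81.8 91 -105.5
```

```text
time_s: 17.25
ee_pos: [576.5, -89.8, 93.8]
ee_rot: [-89.9, -0.0, -105.7]
force: [-1.2, -2.9, 1.8]
gripper_width: 0.1
delta [-0.86  0.28  0.1 ] twist [-0.1  -0.16  0.03] now [576.5 -89.8  93.8] [ -89.9   -0.  -105.7]
```

```bash
python3 -m pendant '[{"delta_pos":[-0.2,0.1,0],"twist":[0,0,0],"grip":0},{"delta_pos":[-0.4,0.1,0],"twist":[0,0,0],"grip":0},{"delta_pos":[-0.5,0.1,0],"twist":[0,0,0],"grip":0},{"delta_pos":[-0.6,0.1,0],"twist":[0,0,0],"grip":0},{"delta_pos":[-0.6,0.1,0],"twist":[0,0,0],"grip":0}]'; python3 go.py 579.8 -81.8 91 -105.5
```

```text
time_s: 17.75
ee_pos: [577.5, -84.8, 91.9]
ee_rot: [-90.0, -0.0, -105.7]
force: [-0.4, -1.9, 1.7]
gripper_width: 0.4
delta [-0.35  0.09  0.14] twist [ 0.01 -0.23  0.  ] now [577.5 -84.8  91.9] [ -90.    -0.  -105.7]
```

```bash
python3 -m pendant '[{"delta_pos":[-0.1,0,0],"twist":[0,0,0],"grip":0},{"delta_pos":[-0.1,0,0],"twist":[0,0,0],"grip":0},{"delta_pos":[-0.2,0,0],"twist":[0,0,0],"grip":0},{"delta_pos":[-0.2,0,0],"twist":[0,0,0],"grip":0},{"delta_pos":[-0.2,0,0],"twist":[0,0,0],"grip":0}]'; python3 go.py 579.8 -81.8 91 -105.5
python3 - <<'E'
from h import *
p,d=imaging.grab_frame('side'); cv2.imwrite('pics/s9.png',cv2.resize(p[130:280,190:390,::-1],None,fx=4,fy=4))
E
```

```text
time_s: 18.25
ee_pos: [578.0, -83.0, 91.9]
ee_rot: [-90.0, -0.0, -105.7]
force: [-1.3, -4.7, 1.0]
gripper_width: 0.3
delta [-0.16  0.09  0.15] twist [ 0.01 -0.2   0.03] now [578.  -83.   91.9] [ -90.    -0.  -105.7]
```

View pics/s9.png

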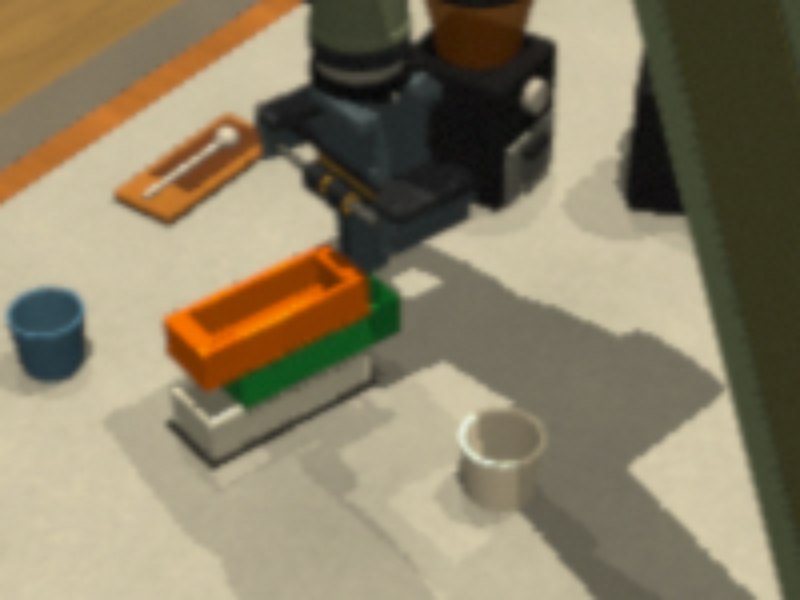

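Orange is shifted back over the aluminium tray and green's right end still sticks out at (400,310). The force has started to rise (4.9 N) at about 30 mm. I back off here and measure instead of risking pulling green out.

```bash
python3 -m pendant '[{"delta_pos":[1,0,0],"twist":[0,0,0],"grip":0},{"delta_pos":[2.5,0,0],"twist":[0,0,0],"grip":0},{"delta_pos":[3.5,-3,0],"twist":[0,0,0],"grip":0},{"delta_pos":[4,-7,0],"twist":[0,0,0],"grip":0},{"delta_pos":[6,-11,0],"twist":[0,0,0],"grip":0}]'; python3 go.py 450 -250 230 -105.5
```

```text
time_s: 18.8
ee_pos: [561.3, -140.2, 202.6]
ee_rot: [-90.1, 0.1, -105.7]
force: [1.7, -0.8, -0.1]
gripper_width: 0.1
delta [13.57 -2.75 -7.76] twist [ 0.09 -0.17 -0.1 ] now [ 561.3 -140.2  202.6] [-9.010e+01  1.000e-01 -1.057e+02]
```

```bash
python3 -m pendant '[{"delta_pos":[1.5,-1,-3],"twist":[0,0,0],"grip":0},{"delta_pos":[3,-2,-6],"twist":[0,0,0],"grip":0},{"delta_pos":[5,-2,-9],"twist":[0,0,0],"grip":0},{"delta_pos":[7,-2,-12],"twist":[0,0,0],"grip":0},{"delta_pos":[9,-2,-14],"twist":[0,0,0],"grip":0}]'; python3 - <<'E'
from h import *
p,d=imaging.grab_frame('top'); cv2.imwrite('pics/t10.png',cv2.resize(p[110:280,200:400,::-1],None,fx=4,fy=3.5))
W=world('top',d)
O=rect(seg(W,(225,340,145,245),105,120)); print('orange',O)
h=cv2.cvtColor(p,cv2.COLOR_RGB2HSV)
m=(h[...,0]>45)&(h[...,0]<75)&(h[...,1]>110); m[:150]=0;m[240:]=0;m[:,:225]=0;m[:,340:]=0
m&=(W[...,2]>68)&(W[...,2]<84); P=W[m]
u=np.array([np.cos(np.radians(74.5)),np.sin(np.radians(74.5))]); c=np.array([604.1,5.9])
print('green',len(P),'along min',((P[:,:2]-c)@u).min(),'(home -107)','orange along',(O[0]-c)@u,'cross',(O[0]-c)@[u[1],-u[0]],np.median(seg(W,(225,340,145,245),105,120)[:,2]))
for n,b in [('g1',(380,452,130,205)),('jar',(85,140,160,218)),('cup1',(258,296,252,290)),('cup2',(225,262,108,145))]:
    P=seg(W,b,20,209); P=P[P[:,2]>P[:,2].max()-8]; print(n,P.mean(0).round(1))
p,d=imaging.grab_frame('side'); cv2.imwrite('pics/s10.png',cv2.resize(p[130:280,190:390,::-1],None,fx=4,fy=4))
E
```

```text
time_s: 19.3
ee_pos: [400.2, -189.3, 221.9]
ee_rot: [-90.0, 0.0, -105.7]
force: [0.4, 0.1, -0.8]
gripper_width: 0.5
orange (array([602.1,   7.7]), array([150.3,  57.4]), 74.2)
green 163 along min -104.3749785342978 (home -107) orange along 1.2000580636190072 cross -2.408289983358108 110.9284041194142
g1 [ 657.7 -350.9  206.3]
jar [596.  374.9 129.8]
cup1 [407.4 -22.8  54.5]
cup2 [780.3  71.3  54.5]
```

View pics/t10.png

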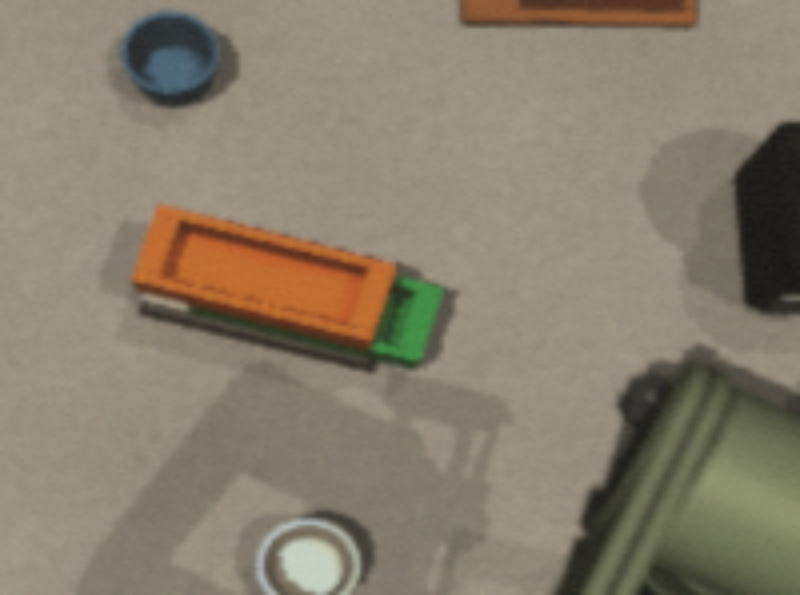

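View pics/s10.png

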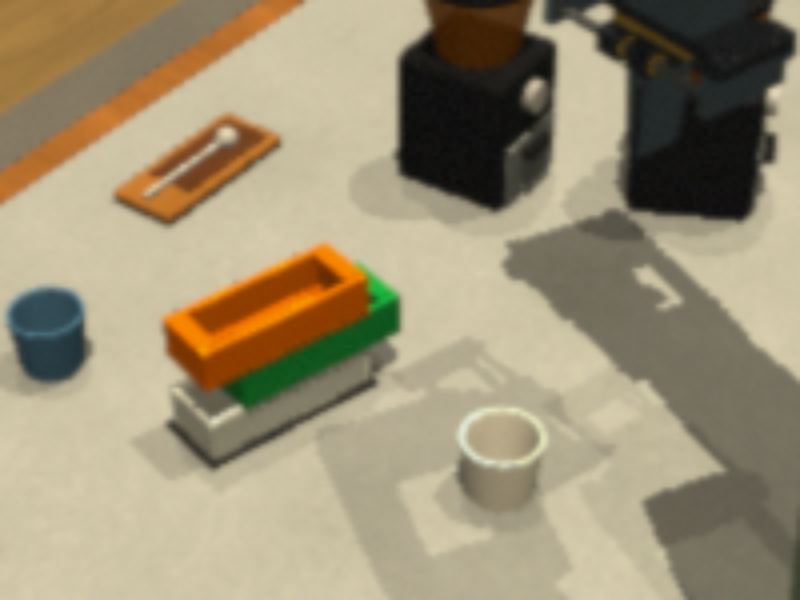

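Everything looks right. I'll repeat the measurement of green's outer end without the colour mask, which can trim edge pixels, and run the same method on a comparable frame.

```bash
python3 - <<'E'
from h import *
u=np.array([np.cos(np.radians(74.5)),np.sin(np.radians(74.5))]); c=np.array([604.1,5.9])
for k in range(3):
    p,d=imaging.grab_frame('top'); W=world('top',d)
    P=seg(W,(225,340,145,245),68,84); a=(P[:,:2]-c)@u; 
    O=rect(seg(W,(225,340,145,245),105,120)); print('green end',a.min().round(1),'-> shift',(a.min()+75).round(1),'orange',((O[0]-c)@u).round(1), O[2])
print(state()['time_s'])
E
```

```text
green end -105.8 -> shift -30.8 orange 1.1 74.4
green end -105.8 -> shift -30.8 orange 1.0 74.4
green end -105.8 -> shift -30.8 orange 1.4 74.1
19.55
```

```bash
python3 -c "
from workcell import job; print(job.job_done())"
```

```text
the job is handed in; nothing more can be done
None
```

The stack is built and handed in at about 19.6 s. I laid the green tray on the aluminium tray, let go and pushed it towards the grinder until it stopped at 12.5 N. I then laid the orange tray on green, let go and pushed it the opposite way until the force began to rise, at about 5 N.

- **Final positions:** green was about 31 mm towards the grinder and orange about 32 mm back relative to green. Both were flat and clear of the fingers.
- **Left alone:** the grinder, jar and both cups measured within about 2 mm of where they started.
- **Disagreement:** readings of green's shift did not quite agree. It measured 32.0 mm before orange went on, then 30.8 mm. A first colour-masked reading gave about 29.4 mm, probably because the mask trims edge pixels. All are above the 26 mm needed.

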